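# Find and seat the rocking vent plug of a fog machine

## Robot

A 7-joint arm with a two-finger parallel gripper is mounted at the origin on the work surface. World frame = base frame: x ahead of the robot, y to its left, z up, the work surface at z = 0. Lengths are in mm, angles in degrees, forces in N, time in s.
With the tool pointing down it reaches from about 350 to 900 mm from the base axis. Payload 19.9 kg.
Tool frame: the origin (TCP) lies at the very end of the fingers, on their centre line; the grasp point (between the pads) lies 19 mm behind it (arm.grip_depth is the z of the grasp point in the tool frame, in mm); z points along the fingers, y is the direction in which the jaws open and shut (so a half turn about z gives the same grasp; the last joint's range is limited). The gripper opens to 85 mm and grips with 20 to 120 N. Pads are 22 mm wide; open, the fingers measure 114 mm over their backs; the gripper's body (76 mm by 85 mm) begins 54 mm behind the grasp point. The pads swing forward as they close: fully open they stand 13 mm farther back than shut.
Start: joints at [-71.247, 23.915, -0.59, 92.452, 0.269, 63.638, -3.037], TCP at [225.299, 582.96, 231.26] pointing down, gripper open.
Joint ranges: [-161.28, 161.28], [-22.2, 115.67], [-73.04, 71.86], [3.21, 147.25], [-68.34, 248.33], [10.77, 114.83], [-161.83, 161.83]. Speed limits (degrees/s): [108.29, 108.29, 136.94, 136.94, 172.46, 172.46, 172.46].

## Interface

Orientations are given as [roll, pitch, yaw] about the fixed x, y, z axes, in that order (R = Rz(yaw) Ry(pitch) Rx(roll)).
In Python, from rig import arm gives the robot as it stands. The module is installed in compiled form; this text tells all that it offers.
- The arm moves only by the tool play_rows, never from a script. Its arguments are lists of equal length, an entry for each row: "hand": the finger opening in mm, from 0 to 85.4; "travel": the shift along the tool's x, y, z each as a share of 50 cm, from -1 to 1, a list of three; "rot": the turn, a rotation vector about the tool's x, y, z each as a share of 120 degrees, from -1 to 1, a list of three. In form: {"hand": [hand, ...], "travel": [[dx, dy, dz], ...], "rot": [[wx, wy, wz], ...]}. A call has 1 to 20 rows; each row shifts and turns the commanded pose from where the row before left it, along the tool's axes as they then stand; what a row does not reach is not made up. A row lasts 1/12 s, in which the tool goes at most 41.7 mm and 7.16 degrees, less where a joint would pass 70% of its speed; a pose out of reach is approached as far as the arm can. A call with a number of a shift or a turn outside -1 to 1 is refused whole. A call with a gripper value outside its range is refused whole. The fingers move at their own pace and stop on an object; "grip_force" is the grip in N (left out, the last holds). Time passes only in rows, so rows that do not move let the fingers close. It gives the time, the measured TCP pose, the force and the opening at its end, in the units of the state.
- arm.observe(): the state, without advancing time (a new reading comes with each control period).
- arm.grab_frame(name): name is "scene" or "top" or "wrist"; returns the picture (400x640x3 uint8, blue, green, red); there is no depth.
- arm.camera_params(name): a dict with "K" (3x3 intrinsics, pixels), "rvec" (rotation vector, rad) and "tvec" (3), from world to camera coordinates, as OpenCV has them; the wrist camera has in their place "T_tool_cam" (4x4, takes a point from camera to tool coordinates, whose origin is the TCP and whose axes are the flange's). Camera axes: x right, y down, z forward; pixel columns grow to the right and rows downward; lengths in mm; the calibration is good to about 2 mm. A picture is of the moment at which its call begins: read the wrist's pose just before it. camera_params takes no time and is no camera call.
- arm.sign_off(): hands the job in, once; it reports no verdict.
Trained networks look in the newest picture that a camera, given by its name, has taken for a name from the list of things; names that differ only in an ending like _2 or _b are one class to them, and where a whole thing is asked for, a point or a joint stands for the part that bears it (a point fixed in the world has none). Each returns a list of dicts, best first, with "p" (0 to 1); they miss things now and then, are a little off and sometimes report something else, mostly with a low value. They report only what shows in the picture. A call takes as long as a camera call.
- arm.search_frame(camera, target): "xyz" ([x, y, z] in mm, in world coordinates, good to about 4 mm: the middle of the surface that is visible of it).
- arm.trace(camera, target): "pixels" (400x640 bool, what is visible of it).
The state is a dict: "clock": time; "joint_positions": joint angles; "qvel": joint speeds; "joint_torque": joint torques, N m; "eef_pos": TCP position; "orientation": TCP orientation; "contact_force": force on the tool from outside, world axes, zero at the start; "moment": the same for the moment, N m; "opening": finger opening in mm.
Only numpy, scipy, OpenCV 4.12 (cv2) and the standard library are available. Lean on these libraries where they do the work, as an engineer would, in place of code of your own. Each camera call takes 0.05 s, during which the arm holds its last target.

## Task

One of the four round vent plugs on top of the blue fog machine is not pressed home. With the fingertips press lightly on the rim of the plugs, one after another, until you find the one that rocks, then push that one down in its middle until it sits fully home and level, and take the hand away. Do not press hard on the plugs that are already home, and leave the tools and parts on and around the machine where they are: nothing is to be lifted or pushed aside.

Things in the scene. Friction and masses are not known exactly. Their poses are not given: they have to be found in the camera images.
- machine: the fog machine, fixed: blue sheet-metal box, 250 x 250 mm, flat deck 150 mm above the table; white tank in a bay at its -y end (to 255 mm from the origin, black cap top 211 mm above the table); nozzle on the +y face. Origin on the table under the middle of the deck. The four plugs are at about +-62.5 mm in its x and y, which one where varies
- plug_a: one of four alike vent plugs: grey plastic disc with black slots, flange 76 mm across, 4 mm thick, on a fixed steel seat ring 84 mm across with a rubber face. Origin at the centre of the plug's flat top, z up; it moves and tilts with the plug. The tops are 160 to 168 mm above the table: the rings differ in height by up to 4 mm, so height does not tell which plug is loose
- plug_b: vent plug, just like plug_a. Whichever of the four is not home stands 3.5 mm above its seat, level: 4 to 6 N on its flange some 30 mm from the centre tilts it by up to 0.1 rad (its edge dips 3 mm, the far side rises); it springs back level when let go and is not seated by that
- plug_c: vent plug, just like plug_a. Any of the four that is home gives less than 1 mm under a light press, on the rim or in the middle, and must not be pressed with more than 45 N
- plug_d: vent plug, just like plug_a. Whichever of the four is not home needs about 11 N in its middle to slide; it then goes down 3.5 mm, stops hard on its seat and stays there (18 N is plenty)
- screwdriver: screwdriver with a black handle 26 mm thick, 170 mm long, lying on the deck in the gap between the plugs, along the machine's y; origin under its middle, x axis towards the blade
- fitting: brass hose fitting, 19 mm across, 30 mm high, standing on the deck in the gap between two plugs; origin at the centre of its foot
- handnut: black hand nut, 32 mm across, 20 mm high, standing on the deck in the gap between two plugs; origin at the centre of its foot
- pump: small black solenoid pump lying on a 50 x 50 mm steel foot on the table, 64 mm high, about 90 mm long with its brass outlet; origin under its foot
- wrench: steel spanner, 180 mm long, 8 mm thick, flat on the table; origin under its middle
- tankcap: spare black ribbed tank cap, 63 mm across, 24 mm high, on the table; origin under its centre
- remote: grey hand switch box, 110 x 46 x 30 mm, on the table; origin under its centre
- taperoll: roll of black tape lying flat on the table, 100 mm across, 19 mm high; origin under its centre

How it is judged (in metres and radians):
On the way, in this order (a step that is already met when the one before it is completed fails the run):
1. the loose plug is found: a light fingertip press on its rim tilts it by more than 0.04 rad while it is still not home (((angle between plug_a's own z axis and vertical above 0.04 rad and contact force between the fingers and plug_a above 0.3 N and distance of plug_a from where it was at the start of the episode below 0.0015 m) or (angle between plug_b's own z axis and vertical above 0.04 rad and contact force between the fingers and plug_b above 0.3 N and distance of plug_b from where it was at the start of the episode below 0.0015 m) or (angle between plug_c's own z axis and vertical above 0.04 rad and contact force between the fingers and plug_c above 0.3 N and distance of plug_c from where it was at the start of the episode below 0.0015 m) or (angle between plug_d's own z axis and vertical above 0.04 rad and contact force between the fingers and plug_d above 0.3 N and distance of plug_d from where it was at the start of the episode below 0.0015 m))), for 0.05 s.
2. that plug is pressed home: down by more than 2.5 of its 3.5 mm (only the loose one can go down), and all are level within 0.02 rad (distance of any of plug_a, plug_b, plug_c, plug_d from where it was at the start of the episode above 0.0025 m and angle between each of plug_a, plug_b, plug_c, plug_d's own z axis and vertical below 0.02 rad), for 0.2 s.
At the end, for the whole second after the job is handed in: The loose plug is at least 2.5 mm lower than it was; all four plugs are level within 0.02 rad and still; every tool and part lies within 20 mm of where it was (all of step 2 and linear speed of each of plug_a, plug_b, plug_c, plug_d below 0.01 m/s and distance of each of screwdriver, fitting, handnut, pump, wrench, tankcap, remote, taperoll from where it was at the start of the episode below 0.02 m); the robot touches nothing.
It fails at once if a plug is pressed with more than 45 N although it does not go down (it is already home, or pressed on the rim) ((contact force between the fingers and plug_a above 45 N and distance of plug_a from where it was at the start of the episode below 0.0015 m) or (contact force between the fingers and plug_b above 45 N and distance of plug_b from where it was at the start of the episode below 0.0015 m) or (contact force between the fingers and plug_c above 45 N and distance of plug_c from where it was at the start of the episode below 0.0015 m) or (contact force between the fingers and plug_d above 45 N and distance of plug_d from where it was at the start of the episode below 0.0015 m) or (contact force between the arm and plug_a above 45 N and distance of plug_a from where it was at the start of the episode below 0.0015 m) or (contact force between the arm and plug_b above 45 N and distance of plug_b from where it was at the start of the episode below 0.0015 m) or (contact force between the arm and plug_c above 45 N and distance of plug_c from where it was at the start of the episode below 0.0015 m) or (contact force between the arm and plug_d above 45 N and distance of plug_d from where it was at the start of the episode below 0.0015 m)).
It fails at once if a tool or loose part is lifted, carried or pushed more than 20 mm (distance of any of screwdriver, fitting, handnut, pump, wrench, tankcap, remote, taperoll from where it was at the start of the episode above 0.02 m).
It also fails if it takes over 58 s, if anything falls off the work surface, if the arm or the gripper's body presses on something with over 40 N, if the wrist force passes 120 N, or if a joint passes its speed limit or range.

## Working session

There is one attempt and no reset: what is moved stays moved. The work goes in short steps, Python scripts to look and compute and a tool call to move; the robot and the scene stay as the last step left them, time stands still between calls to the robot, and variables do not carry over. Pictures are saved under pics/ and viewed, and the job is handed in when it is done.

Besides the shell and the picture viewer there is one more tool, called after ">>>" as name(argument=value, ...) on one line, values as JSON. play_rows: Moves the arm, as the interface text tells. Its arguments: {"type":"object","properties":{"hand":{"type":"array"},"travel":{"type":"array"},"rot":{"type":"array"},"grip_force":{"type":"number"}},"required":["hand","travel","rot"]}

```bash
mkdir -p pics; python3 - <<'E'
from rig import arm
import cv2
print(arm.observe())
for n in("scene","top","wrist"):
    cv2.imwrite(f"pics/{n}0.png",arm.grab_frame(n))
    p=arm.camera_params(n);print(n,p)
for c in("top","scene"):
    for t in("plug_a","machine","screwdriver","fitting","handnut"):
        print(c,t,[( [round(v) for v in d["xyz"]],round(d["p"],2)) for d in arm.search_frame(c,t)])
E
```

```text
{'clock': 0.0, 'joint_positions': array([-71.24767353,  23.94841701,  -0.58885393,  92.48661049,
         0.27074671,  63.63764127,  -3.03694673]), 'qvel': array([ 0.05211997,  0.00597002,  0.00596602,  0.05490134, -0.05013095,
       -0.1109134 ,  0.07752175]), 'joint_torque': array([-6.78663109e-04, -8.64448786e+01,  6.78765792e-01, -4.34916186e+01,
        1.91673782e-02,  7.25076359e-03,  1.11414835e-05]), 'eef_pos': array([225.20727244, 582.63431555, 230.64830929]), 'orientation': array([-1.79928983e+02,  7.19211589e-03,  1.58869419e+02]), 'contact_force': array([-0.48921288, -0.06590541, -0.39797931]), 'moment': array([0.00080733, 0.00224238, 0.01345525]), 'opening': 85.32431879932355}
scene {'K': array([[477.20038422,   0.        , 310.53961933],
       [  0.        , 477.20038422, 198.81638636],
       [  0.        ,   0.        ,   1.        ]]), 'rvec': array([ 0.64387217,  2.69975508, -1.0910423 ]), 'tvec': array([ 450.47094896,  -17.48705185, 1538.07434076])}
top {'K': array([[445.86842384,   0.        , 319.99932133],
       [  0.        , 445.86842384, 194.09650869],
  
[... 509 characters left out ...]
0719e-03],
       [-4.06183035e-04, -3.10871132e-01,  9.50451984e-01,
        -1.42434481e+02],
       [ 0.00000000e+00,  0.00000000e+00,  0.00000000e+00,
         1.00000000e+00]])}
top plug_a [([498, 34, 161], 0.92), ([468, -82, 164], 0.79), ([620, 9, 167], 0.71)]
top machine [([503, -131, 147], 0.87)]
top screwdriver [([536, -70, 170], 0.55)]
top fitting [([391, 385, 22], 0.6), ([619, 6, 167], 0.56)]
top handnut []
scene plug_a [([591, -112, 162], 0.98), ([503, 40, 161], 0.93), ([469, -82, 165], 0.75), ([624, 10, 168], 0.62)]
scene machine []
scene screwdriver [([541, -61, 167], 0.81)]
scene fitting [([616, -49, 164], 0.55)]
scene handnut [([478, -15, 160], 0.51), ([473, -78, 165], 0.44)]
```

View pics/scene0.png

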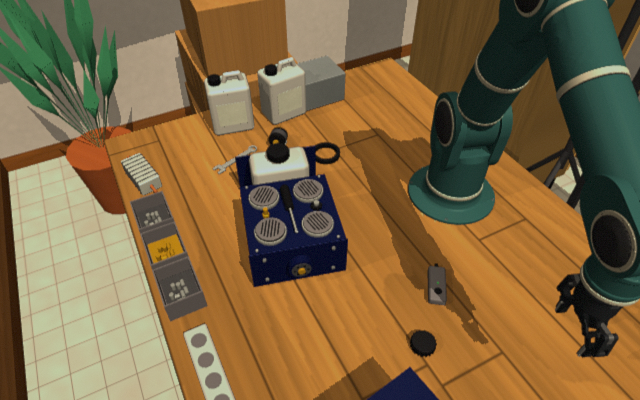

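View pics/top0.png

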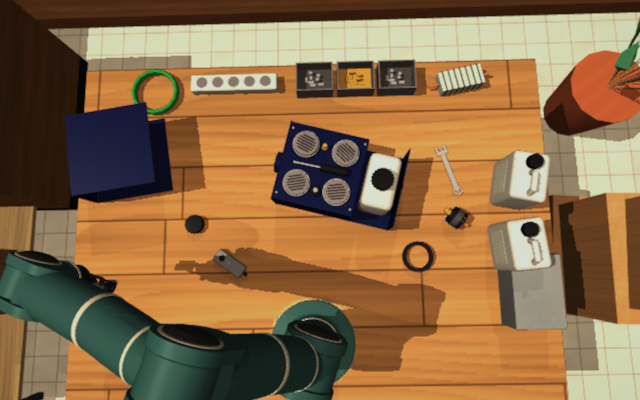

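The scene picture shows the four plugs at about (264,196), (307,189), (270,230) and (318,223). The screwdriver lies between the columns, the fitting at (266,212) and the hand nut at (317,205). I'll move above the machine with the fingers closing.

>>> play_rows(hand=[85,60,30,0,0,0,0,0,0,0,0,0,0,0,0,0,0,0,0,0], travel=[[-0.0522,-0.0463,-0.005],[-0.0522,-0.0463,-0.005],[-0.0522,-0.0463,-0.005],[-0.0522,-0.0463,-0.005],[-0.0522,-0.0463,-0.005],[-0.0522,-0.0463,-0.005],[-0.0522,-0.0463,-0.005],[-0.0522,-0.0463,-0.005],[-0.0522,-0.0463,-0.005],[-0.0522,-0.0463,-0.005],[-0.0522,-0.0463,-0.005],[-0.0522,-0.0463,-0.005],[-0.0522,-0.0463,-0.005],[-0.0522,-0.0463,-0.005],[-0.0522,-0.0463,-0.005],[-0.0522,-0.0463,-0.005],[-0.0522,-0.0463,-0.005],[-0.0522,-0.0463,-0.005],[-0.0522,-0.0463,-0.005],[-0.0522,-0.0463,-0.005]], rot=[[0,0,0],[0,0,0],[0,0,0],[0,0,0],[0,0,0],[0,0,0],[0,0,0],[0,0,0],[0,0,0],[0,0,0],[0,0,0],[0,0,0],[0,0,0],[0,0,0],[0,0,0],[0,0,0],[0,0,0],[0,0,0],[0,0,0],[0,0,0]], grip_force=20)

```text
clock: 2.32
eef_pos: [545.8, -38.7, 281.7]
orientation: [180.0, 0.0, 158.9]
contact_force: [1.4, 1.4, -0.1]
opening: 0.1
```

>>> play_rows(hand=[0,0,0,0], travel=[[0,0,0],[0,0,0],[0,0,0],[0,0,0]], rot=[[0,0,-0.032],[0,0,-0.032],[0,0,0],[0,0,0]])

```text
clock: 2.65
eef_pos: [545.3, -37.0, 281.4]
orientation: [180.0, 0.0, 166.4]
contact_force: [-0.1, -0.4, -0.2]
opening: 0.1
```

```bash
cat > h.py <<'E'
from rig import arm
import cv2,numpy as np
from scipy.spatial.transform import Rotation as Rn
def tool():
    s=arm.observe();T=np.eye(4);T[:3,:3]=Rn.from_euler('xyz',s['orientation'],degrees=True).as_matrix();T[:3,3]=s['eef_pos'];return T,s
def cam(n,T=None):
    p=arm.camera_params(n)
    if n=='wrist':
        C=np.linalg.inv(T@p['T_tool_cam'])
    else:
        C=np.eye(4);C[:3,:3]=cv2.Rodrigues(p['rvec'])[0];C[:3,3]=p['tvec']
    return p['K'],C
def proj(K,C,P):
    P=np.atleast_2d(P);q=(C[:3,:3]@P.T).T+C[:3,3];return (q@K.T)[:,:2]/q[:,2:]
def unproj(K,C,uv,z):
    R=C[:3,:3];t=C[:3,3];o=-R.T@t
    d=R.T@np.linalg.inv(K)@np.array([uv[0],uv[1],1]);return o+d*(z-o[2])/d[2]
E
python3 - <<'E'
from h import *
T,s=tool();print(s['clock'],s['eef_pos'],s['orientation'],s['contact_force'],s['opening'],s['joint_positions'])
im=arm.grab_frame('wrist');cv2.imwrite('pics/w1.png',im)
for t in("plug_a","screwdriver","fitting","handnut"):
    print(t,[( [round(v) for v in d["xyz"]],round(d["p"],2)) for d in arm.search_frame('wrist',t)])
m=arm.trace('wrist','plug_a')
K,C=cam('wrist',T)
for d in m:
    ys,xs=np.nonzero(d['pixels']);c=np.array([xs.mean(),ys.mean()]);print(round(d['p'],2),c,len(xs),unproj(K,C,c,164))
E
```

```text
2.65 [545.25985368 -36.98512476 281.35093368] [1.79994425e+02 4.26639575e-03 1.66441067e+02] [-0.1325929  -0.36408546 -0.21881683] 0.07119059288401151 [-20.3257326   14.00128269  25.00157005 101.04252436  -6.41456979
  66.35064171  83.04308604]
plug_a [([497, 35, 162], 0.93), ([584, -116, 163], 0.86), ([464, -83, 162], 0.74), ([624, 11, 166], 0.71), ([518, -480, 5], 0.44)]
screwdriver [([534, -70, 171], 0.96)]
fitting []
handnut []
0.83 [257.15390038 252.0199718 ] 4256 [ 586.28299749 -113.56060858  164.        ]
0.74 [250.17954797 121.42816501] 6327 [467.01464963 -82.24662376 164.        ]
0.6 [394.90697674 124.63571312] 6149 [498.15489635  36.61996128 164.        ]
0.57 [384.65172158 255.83601684] 4037 [619.40709978   6.85673706 164.        ]
```

View pics/w1.png

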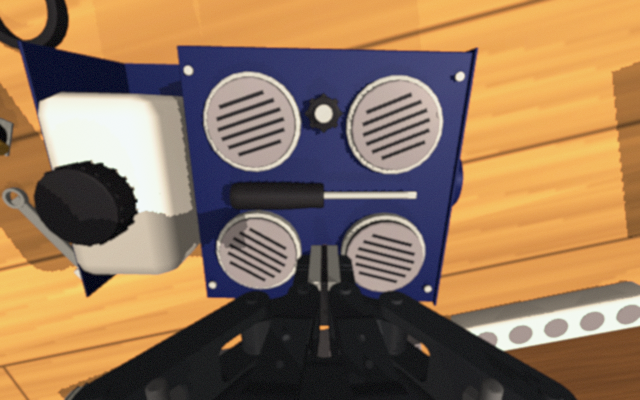

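The wrist picture shows the four plugs centred at about (250,121), (395,125), (257,252) and (385,256). The handle runs between the rows, the nut is at (323,113), and the fitting is hidden by the fingers. The axes of the machine line up with the tool. First test is the outer rim of P1 (near the robot, nozzle side).

>>> play_rows(hand=[0,0,0,0,0,0,0,0,0,0], travel=[[0.0333,0.0207,0.032],[0.0333,0.0207,0.032],[0.0333,0.0207,0.032],[0.0333,0.0207,0.032],[0.0333,0.0207,0.032],[0.0333,0.0207,0.032],[0,0,0.014],[0,0,0.014],[0,0,0],[0,0,0]], rot=[[0,0,0],[0,0,0],[0,0,0],[0,0,0],[0,0,0],[0,0,0],[0,0,0],[0,0,0],[0,0,0],[0,0,0]])

```text
clock: 3.78
eef_pos: [463.2, 46.0, 171.5]
orientation: [-180.0, 0.0, 166.5]
contact_force: [0.2, 0.2, -0.3]
opening: 0.3
```

```bash
python3 - <<'E'
from h import *
T,s=tool();print(s['clock'],s['eef_pos'],s['contact_force'])
cv2.imwrite('pics/w2.png',arm.grab_frame('wrist'))
K,C=cam('scene');im=arm.grab_frame('scene')
cv2.imwrite('pics/s2.png',cv2.resize(im[150:300,200:400],None,fx=4,fy=4))
E
```

```text
3.7833 [463.17022828  45.99090337 171.53799935] [ 0.2230103   0.24017529 -0.33388043]
```

View pics/w2.png

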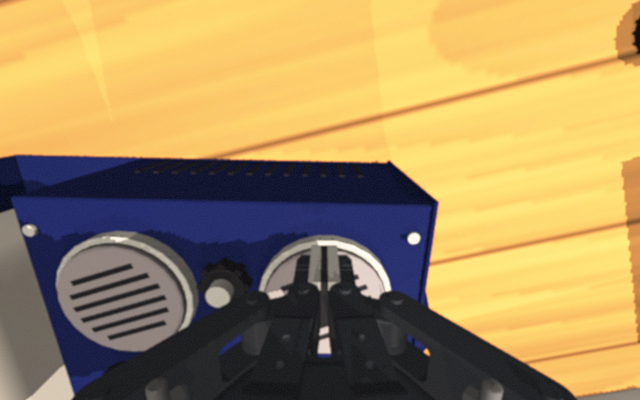

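View pics/s2.png

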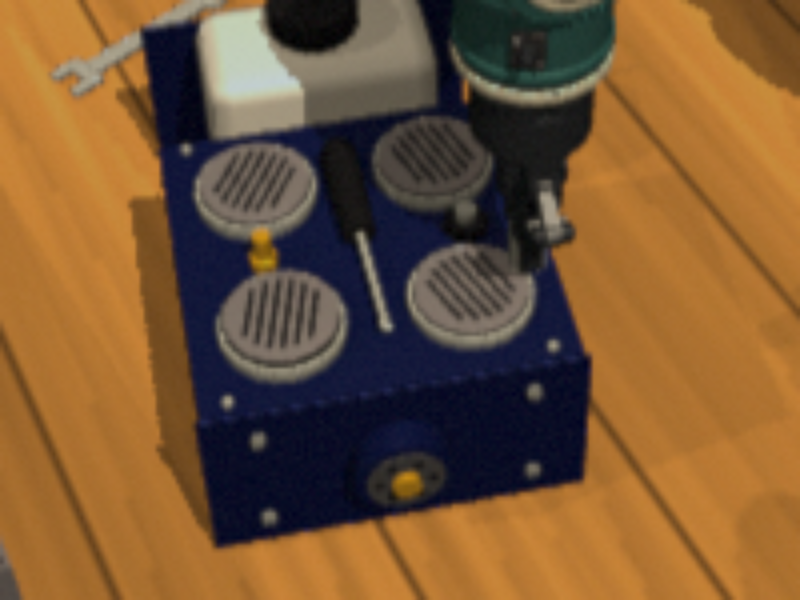

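The finger is over P1's outer rim, in line with the plug's centre: the tip is at (325,270) in the wrist picture. Now I'll go down gently.

>>> play_rows(hand=[0,0,0,0,0,0], travel=[[0,0,0.002],[0,0,0.002],[0,0,0.002],[0,0,0.002],[0,0,0.002],[0,0,0]], rot=[[0,0,0],[0,0,0],[0,0,0],[0,0,0],[0,0,0],[0,0,0]])

```text
clock: 4.38
eef_pos: [462.5, 46.5, 166.1]
orientation: [-180.0, -0.0, 166.5]
contact_force: [1.1, 0.4, -0.6]
opening: -0.1
```

>>> play_rows(hand=[0,0,0,0], travel=[[0,0,0.002],[0,0,0.002],[0,0,0.002],[0,0,0]], rot=[[0,0,0],[0,0,0],[0,0,0],[0,0,0]])

```text
clock: 4.72
eef_pos: [462.5, 46.5, 163.1]
orientation: [-180.0, -0.0, 166.6]
contact_force: [-1.1, -0.7, -1.0]
opening: 0.1
```

>>> play_rows(hand=[0,0,0], travel=[[0,0,0.002],[0,0,0],[0,0,0]], rot=[[0,0,0],[0,0,0],[0,0,0]])

```text
clock: 4.97
eef_pos: [462.6, 46.5, 162.3]
orientation: [-180.0, 0.0, 166.5]
contact_force: [0.2, 0.7, -0.3]
opening: -0.0
```

>>> play_rows(hand=[0,0,0], travel=[[0,0,0.002],[0,0,0],[0,0,0]], rot=[[0,0,0],[0,0,0],[0,0,0]])

```text
clock: 5.22
eef_pos: [462.6, 46.5, 161.3]
orientation: [-180.0, 0.0, 166.5]
contact_force: [0.1, 1.1, 0.3]
opening: 0.3
```

>>> play_rows(hand=[0,0,0], travel=[[0,0,0.002],[0,0,0],[0,0,0]], rot=[[0,0,0],[0,0,0],[0,0,0]])

```text
clock: 5.47
eef_pos: [462.7, 46.6, 160.6]
orientation: [180.0, 0.0, 166.5]
contact_force: [-3.1, -0.2, 8.0]
opening: -0.0
```

```bash
python3 - <<'E'
from h import *
T,s=tool();print(s['clock'],s['eef_pos'],s['contact_force'])
im=arm.grab_frame('wrist');cv2.imwrite('pics/w3.png',cv2.resize(im[180:380,200:450],None,fx=3,fy=3))
E
```

```text
5.4667 [462.67328364  46.56704662 160.59105574] [-3.14912266 -0.19719061  8.01369232]
```

View pics/w3.png

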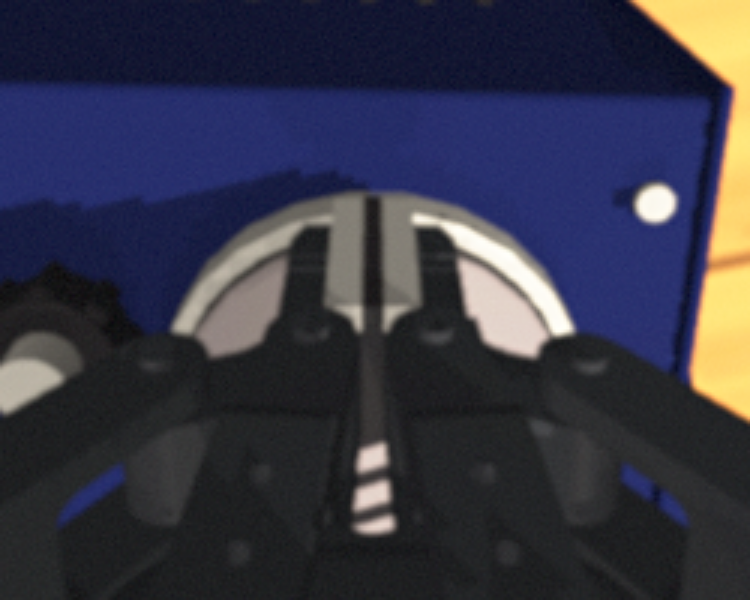

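8 N within 0.7 mm means P1 is home; its top is at about 161. Next I'll lift and cross to P3's outer rim.

>>> play_rows(hand=[0,0,0,0,0,0,0,0,0,0,0,0], travel=[[0,0,-0.03],[0,0,-0.04],[-0.0657,0.001,0],[-0.0657,0,0],[-0.0657,0,0],[-0.0657,0,0],[-0.0657,0,0],[-0.0657,0,0],[0,0,0.02],[0,0,0.024],[0,0,0],[0,0,0]], rot=[[0,0,0],[0,0,0],[0,0,0],[0,0,0],[0,0,0],[0,0,0],[0,0,0],[0,0,0],[0,0,0],[0,0,0],[0,0,0],[0,0,0]])

```text
clock: 6.52
eef_pos: [653.2, 1.5, 172.5]
orientation: [-180.0, -0.1, 166.6]
contact_force: [-0.5, -0.3, 0.6]
opening: -0.2
```

>>> play_rows(hand=[0,0,0], travel=[[0,0,0.003],[0,0,0],[0,0,0]], rot=[[0,0,0],[0,0,0],[0,0,0]])

```text
clock: 6.77
eef_pos: [654.3, 1.5, 172.5]
orientation: [180.0, 0.0, 166.6]
contact_force: [0.4, 0.0, 0.5]
opening: 0.0
```

```bash
python3 - <<'E'
from h import *
T,s=tool();print(s['clock'],s['eef_pos'],s['contact_force'])
im=arm.grab_frame('wrist');cv2.imwrite('pics/w4.png',im)
im=arm.grab_frame('scene')
cv2.imwrite('pics/s4.png',cv2.resize(im[150:300,200:400],None,fx=4,fy=4))
E
```

```text
6.7667 [654.30201428   1.46073254 172.4968066 ] [0.36670892 0.01295066 0.47311671]
```

View pics/w4.png

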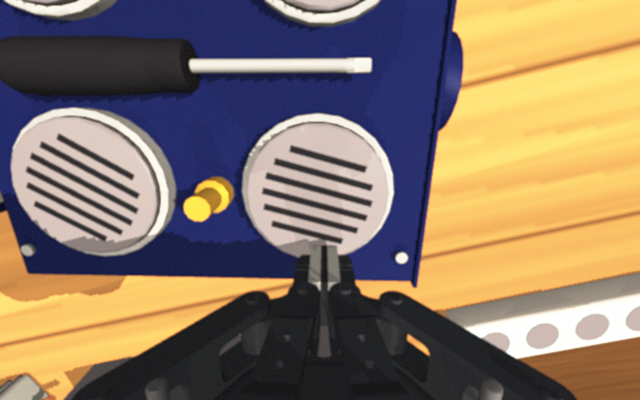

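View pics/s4.png

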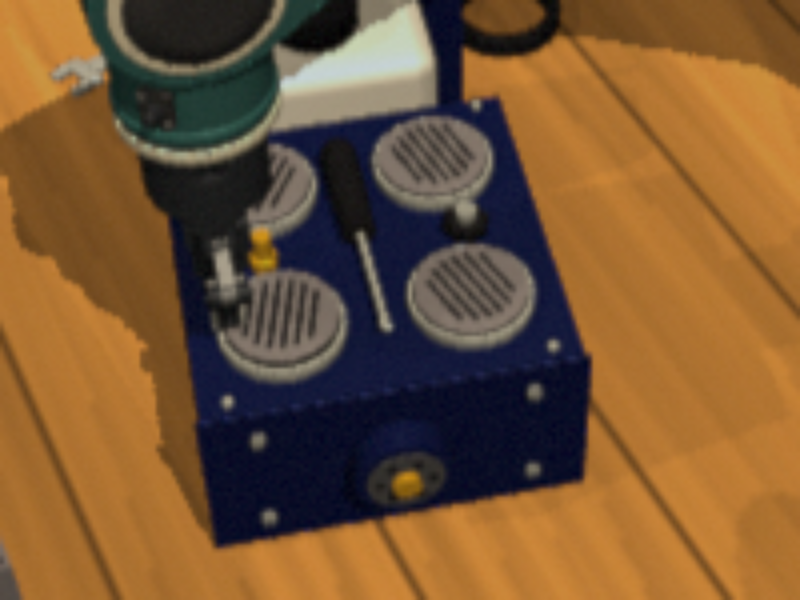

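The tip is over P3's outer rim, at (323,245) in the wrist picture; the fitting at (210,198) is clear. I'll go down in small steps.

>>> play_rows(hand=[0,0,0,0,0], travel=[[0,0,0.002],[0,0,0.002],[0,0,0.002],[0,0,0],[0,0,0]], rot=[[0,0,0],[0,0,0],[0,0,0],[0,0,0],[0,0,0]])

```text
clock: 7.28
eef_pos: [654.3, 1.2, 168.7]
orientation: [-180.0, -0.0, 166.5]
contact_force: [-0.8, 0.8, -0.3]
opening: 0.3
```

>>> play_rows(hand=[0,0,0], travel=[[0,0,0.002],[0,0,0],[0,0,0]], rot=[[0,0,0],[0,0,0],[0,0,0]])

```text
clock: 7.53
eef_pos: [654.4, 1.2, 167.7]
orientation: [-180.0, -0.0, 166.5]
contact_force: [0.1, -0.3, -0.8]
opening: -0.0
```

>>> play_rows(hand=[0,0,0], travel=[[0,0,0.002],[0,0,0],[0,0,0]], rot=[[0,0,0],[0,0,0],[0,0,0]])

```text
clock: 7.78
eef_pos: [654.4, 1.2, 166.8]
orientation: [-180.0, -0.0, 166.5]
contact_force: [-0.1, -0.9, 0.2]
opening: -0.0
```

>>> play_rows(hand=[0,0,0], travel=[[0,0,0.0015],[0,0,0],[0,0,0]], rot=[[0,0,0],[0,0,0],[0,0,0]])

```text
clock: 8.03
eef_pos: [654.4, 1.2, 166.0]
orientation: [-180.0, 0.0, 166.5]
contact_force: [-0.7, -0.3, 1.1]
opening: 0.3
```

>>> play_rows(hand=[0,0,0], travel=[[0,0,0.0015],[0,0,0],[0,0,0]], rot=[[0,0,0],[0,0,0],[0,0,0]])

```text
clock: 8.28
eef_pos: [654.4, 1.2, 165.3]
orientation: [-180.0, 0.0, 166.6]
contact_force: [-0.7, 0.2, 0.5]
opening: -0.1
```

>>> play_rows(hand=[0,0,0], travel=[[0,0,0.0015],[0,0,0],[0,0,0]], rot=[[0,0,0],[0,0,0],[0,0,0]])

```text
clock: 8.53
eef_pos: [654.4, 1.2, 164.6]
orientation: [-180.0, 0.0, 166.5]
contact_force: [-0.6, -0.0, 1.4]
opening: 0.2
```

>>> play_rows(hand=[0,0,0], travel=[[0,0,0.0015],[0,0,0],[0,0,0]], rot=[[0,0,0],[0,0,0],[0,0,0]])

```text
clock: 8.78
eef_pos: [654.4, 1.2, 163.8]
orientation: [-180.0, 0.0, 166.5]
contact_force: [-0.4, -0.6, 1.6]
opening: -0.2
```

```bash
python3 - <<'E'
from h import *
T,s=tool();print(s['clock'],s['eef_pos'],s['contact_force'])
im=arm.grab_frame('wrist');cv2.imwrite('pics/w5.png',cv2.resize(im[80:280,200:450],None,fx=3,fy=3))
im=arm.grab_frame('scene')
cv2.imwrite('pics/s5.png',cv2.resize(im[190:270,220:320],None,fx=7,fy=7))
E
```

```text
8.7833 [654.38583902   1.15883947 163.81364595] [-0.35586748 -0.55819156  1.5631833 ]
```

View pics/w5.png

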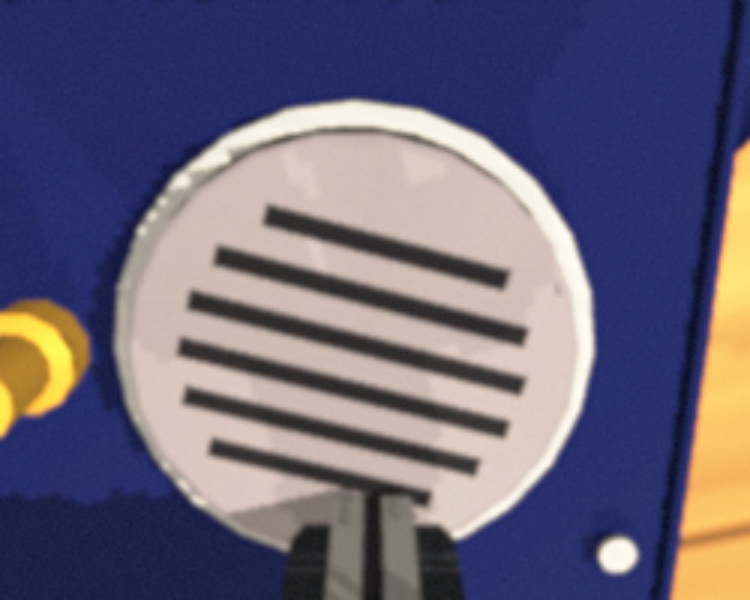

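View pics/s5.png

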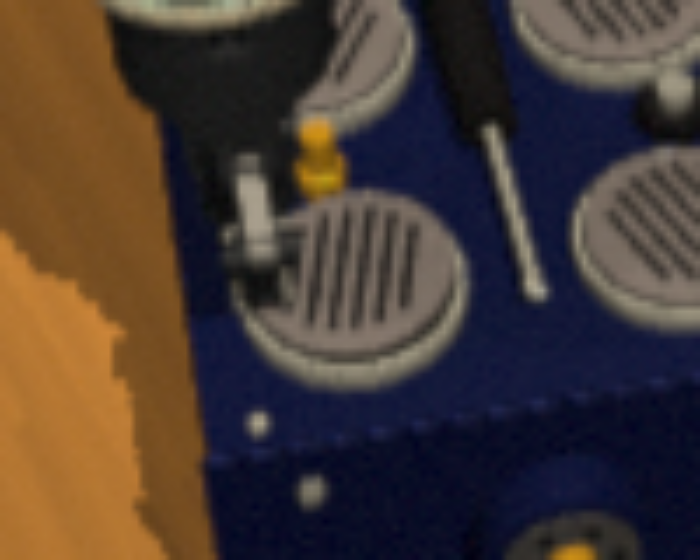

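P3 seems to be rocking: it gives softly, 1.6 N after about 2 mm of travel, and the far edge shows a dark gap at (350,128) in the enlargement. I'll press a bit further.

>>> play_rows(hand=[0,0,0], travel=[[0,0,0.0015],[0,0,0],[0,0,0]], rot=[[0,0,0],[0,0,0],[0,0,0]])

```text
clock: 9.13
eef_pos: [654.4, 1.2, 163.1]
orientation: [-180.0, -0.0, 166.6]
contact_force: [-1.0, 0.6, 1.8]
opening: -0.4
```

>>> play_rows(hand=[0,0,0], travel=[[0,0,0.001],[0,0,0],[0,0,0]], rot=[[0,0,0],[0,0,0],[0,0,0]])

```text
clock: 9.38
eef_pos: [654.4, 1.2, 162.7]
orientation: [-180.0, 0.0, 166.5]
contact_force: [-2.6, -0.4, 5.1]
opening: 0.1
```

```bash
python3 - <<'E'
from h import *
T,s=tool();print(s['clock'],s['eef_pos'],s['contact_force'])
im=arm.grab_frame('wrist');cv2.imwrite('pics/w6.png',cv2.resize(im[80:280,200:450],None,fx=3,fy=3))
im=arm.grab_frame('scene')
cv2.imwrite('pics/s6.png',cv2.resize(im[190:270,220:320],None,fx=7,fy=7))
E
```

```text
9.3833 [654.40058553   1.16124405 162.71294914] [-2.55086966 -0.35537651  5.08897752]
```

View pics/w6.png

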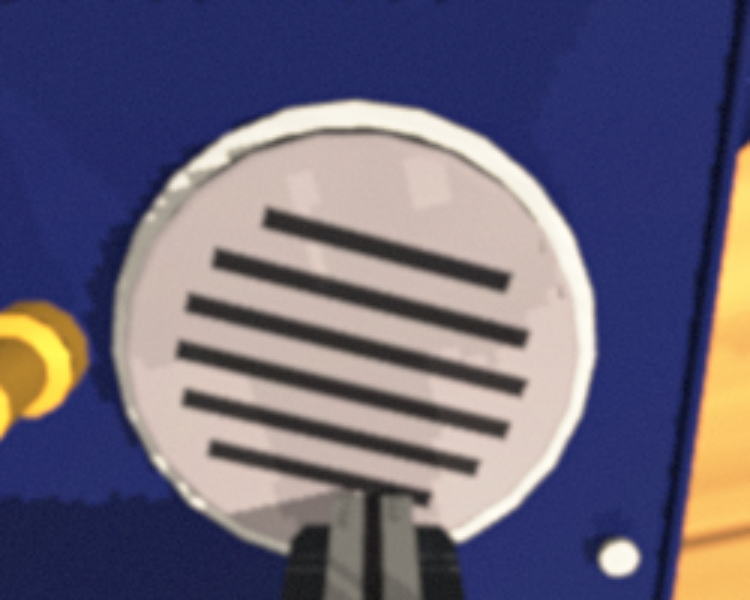

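View pics/s6.png

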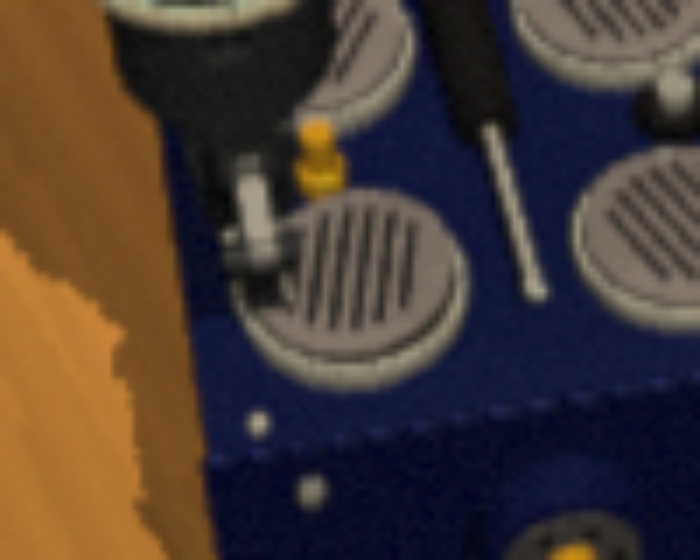

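The reflections on P3's face moved, and the far side stands off its ring with a dark gap. The tip sank about 3 mm at low force and then met a stop, so this is the loose plug. I'll lift and go to its middle.

>>> play_rows(hand=[0,0,0,0,0,0,0,0], travel=[[0,0,-0.015],[0,0,-0.015],[0.024,-0.0008,0],[0.024,-0.0008,0],[0.023,0,0],[0,0,0],[0,0,0],[0,0,0]], rot=[[0,0,0],[0,0,0],[0,0,0],[0,0,0],[0,0,0],[0,0,0],[0,0,0],[0,0,0]])

```text
clock: 10.15
eef_pos: [620.4, 8.6, 178.1]
orientation: [180.0, 0.1, 166.5]
contact_force: [0.4, -0.9, 0.0]
opening: 0.3
```

```bash
python3 - <<'E'
from h import *
T,s=tool();print(s['clock'],s['eef_pos'],s['contact_force'])
im=arm.grab_frame('wrist')
K,C=cam('wrist',T)
c=np.array([619.5,8.9,167]);a=np.linspace(0,6.283,60)
p=proj(K,C,c+38*np.c_[np.cos(a),np.sin(a),0*a])
cv2.polylines(im,[np.int32(p)],True,(0,255,0),1)
q=proj(K,C,[[*s['eef_pos'][:2],167]]);cv2.circle(im,tuple(np.int32(q[0])),2,(0,0,255),-1)
cv2.imwrite('pics/w7.png',cv2.resize(im[130:330,200:450],None,fx=3,fy=3))
im=arm.grab_frame('scene');K,C=cam('scene')
p=proj(K,C,c+38*np.c_[np.cos(a),np.sin(a),0*a])
big=cv2.resize(im[190:270,220:320],None,fx=7,fy=7)
cv2.polylines(big,[np.int32((p-[220,190])*7)],True,(0,255,0),1)
cv2.imwrite('pics/s7.png',big)
E
```

```text
10.15 [620.3611128    8.57433801 178.08491837] [ 0.38030127 -0.86613909  0.02784585]
```

View pics/w7.png

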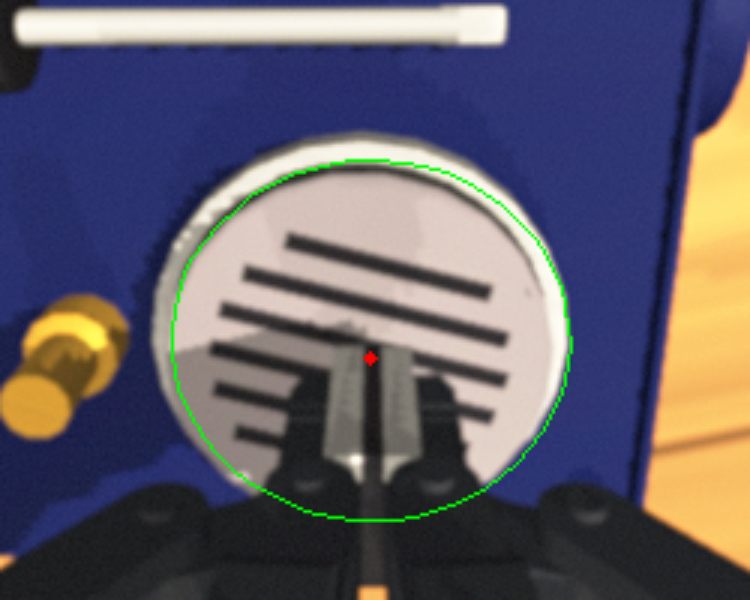

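View pics/s7.png

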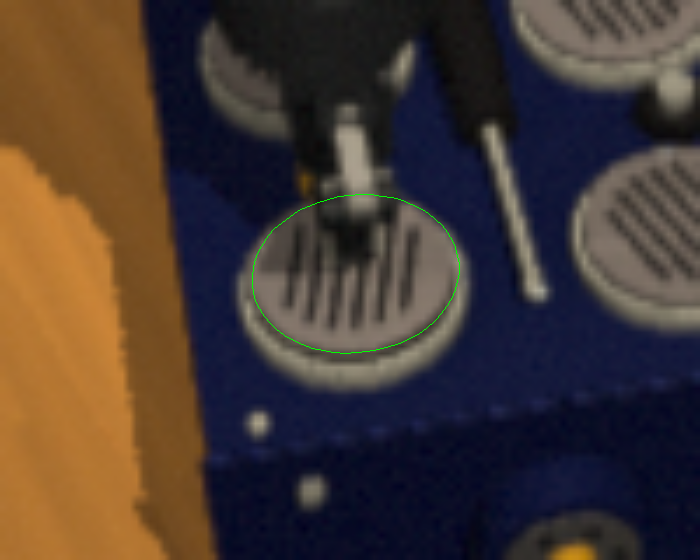

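In the wrist close-up the plug's centre lies about 2 mm left (machine -y) of the finger line and about 1 mm outward. I'll correct that and go down.

>>> play_rows(hand=[0,0,0,0,0,0], travel=[[-0.002,-0.004,0],[0,0,0.01],[0,0,0.01],[0,0,0.002],[0,0,0],[0,0,0]], rot=[[0,0,0],[0,0,0],[0,0,0],[0,0,0],[0,0,0],[0,0,0]])

```text
clock: 10.75
eef_pos: [620.1, 6.5, 166.3]
orientation: [-180.0, -0.0, 166.5]
contact_force: [0.5, -0.6, 0.3]
opening: -0.0
```

>>> play_rows(hand=[0,0,0], travel=[[0,0,0.002],[0,0,0],[0,0,0]], rot=[[0,0,0],[0,0,0],[0,0,0]])

```text
clock: 11.0
eef_pos: [620.1, 6.5, 165.4]
orientation: [-180.0, -0.0, 166.6]
contact_force: [-0.2, 0.9, -0.3]
opening: 0.1
```

>>> play_rows(hand=[0,0,0], travel=[[0,0,0.0015],[0,0,0],[0,0,0]], rot=[[0,0,0],[0,0,0],[0,0,0]])

```text
clock: 11.25
eef_pos: [620.2, 6.5, 164.8]
orientation: [-180.0, -0.0, 166.5]
contact_force: [-0.3, 0.3, -1.2]
opening: -0.2
```

>>> play_rows(hand=[0,0,0], travel=[[0,0,0.0015],[0,0,0],[0,0,0]], rot=[[0,0,0],[0,0,0],[0,0,0]])

```text
clock: 11.5
eef_pos: [620.3, 6.5, 164.3]
orientation: [180.0, 0.0, 166.5]
contact_force: [-2.2, 0.4, 4.6]
opening: 0.0
```

>>> play_rows(hand=[0,0,0], travel=[[0,0,0.0015],[0,0,0],[0,0,0]], rot=[[0,0,0],[0,0,0],[0,0,0]])

```text
clock: 11.75
eef_pos: [620.3, 6.5, 163.8]
orientation: [180.0, 0.0, 166.5]
contact_force: [-3.1, 0.1, 8.1]
opening: 0.4
```

In the middle the plug top sits at about 164.8 and it has not slid yet (8 N). That makes the rim dip smaller than I assumed, perhaps only about 0.06 rad. Before seating the plug I'll repeat the rim press a bit more firmly, so that the tilt is beyond doubt.

>>> play_rows(hand=[0,0,0,0,0,0,0,0,0], travel=[[0,0,-0.015],[0,0,-0.015],[-0.025,0,0],[-0.025,0,0],[-0.024,0,0],[0,0,0.012],[0,0,0.012],[0,0,0],[0,0,0]], rot=[[0,0,0],[0,0,0],[0,0,0],[0,0,0],[0,0,0],[0,0,0],[0,0,0],[0,0,0],[0,0,0]])

```text
clock: 12.5
eef_pos: [655.4, -1.9, 165.9]
orientation: [-180.0, -0.1, 166.6]
contact_force: [-0.4, -0.1, 0.4]
opening: -0.0
```

```bash
python3 - <<'E'
from h import *
T,s=tool();print(s['clock'],s['eef_pos'],s['contact_force'])
im=arm.grab_frame('wrist');cv2.imwrite('pics/w8.png',im)
cv2.imwrite('pics/s8raw.png',arm.grab_frame('scene'))
E
```

```text
12.5 [655.41520234  -1.908851   165.92277818] [-0.40844654 -0.14004276  0.43526558]
```

>>> play_rows(hand=[0,0,0], travel=[[0,0,0.002],[0,0,0],[0,0,0]], rot=[[0,0,0],[0,0,0],[0,0,0]])

```text
clock: 12.85
eef_pos: [656.1, -2.1, 165.4]
orientation: [-180.0, 0.0, 166.6]
contact_force: [-0.3, 0.2, -0.2]
opening: 0.0
```

>>> play_rows(hand=[0,0,0,0], travel=[[0,0,0.002],[0,0,0.002],[0,0,0],[0,0,0]], rot=[[0,0,0],[0,0,0],[0,0,0],[0,0,0]])

```text
clock: 13.18
eef_pos: [656.2, -2.1, 163.3]
orientation: [-180.0, -0.0, 166.5]
contact_force: [0.4, 0.1, -0.4]
opening: -0.1
```

>>> play_rows(hand=[0,0,0,0], travel=[[0,0,0.0015],[0,0,0],[0,0,0],[0,0,0]], rot=[[0,0,0],[0,0,0],[0,0,0],[0,0,0]])

```text
clock: 13.52
eef_pos: [656.2, -2.1, 162.6]
orientation: [-180.0, -0.0, 166.5]
contact_force: [0.3, 0.5, 0.9]
opening: 0.0
```

>>> play_rows(hand=[0,0,0,0], travel=[[0,0,0.001],[0,0,0],[0,0,0],[0,0,0]], rot=[[0,0,0],[0,0,0],[0,0,0],[0,0,0]])

```text
clock: 13.85
eef_pos: [656.2, -2.1, 162.2]
orientation: [180.0, 0.0, 166.5]
contact_force: [-1.0, 0.6, 4.3]
opening: 0.0
```

>>> play_rows(hand=[0,0,0,0], travel=[[0,0,0.001],[0,0,0],[0,0,0],[0,0,0]], rot=[[0,0,0],[0,0,0],[0,0,0],[0,0,0]])

```text
clock: 14.18
eef_pos: [656.2, -2.1, 161.9]
orientation: [180.0, 0.0, 166.5]
contact_force: [-3.0, 0.7, 8.0]
opening: -0.2
```

```bash
python3 - <<'E'
from h import *
T,s=tool();print(s['clock'],s['eef_pos'],s['contact_force'])
im=arm.grab_frame('wrist');cv2.imwrite('pics/w9.png',im)
sc=arm.grab_frame('scene');cv2.imwrite('pics/s9raw.png',sc)
a=cv2.imread('pics/w8.png')
cv2.imwrite('pics/w89.png',np.hstack([cv2.resize(i[80:270,225:425],None,fx=2,fy=2,interpolation=cv2.INTER_CUBIC) for i in(a,im)]))
b=cv2.imread('pics/s8raw.png')
cv2.imwrite('pics/s89.png',np.hstack([cv2.resize(i[205:255,245:300],None,fx=7,fy=7,interpolation=cv2.INTER_CUBIC) for i in(b,sc)]))
E
```

```text
14.1833 [656.23845292  -2.12961124 161.92057048] [-3.00674636  0.66678178  8.02986256]
```

View pics/w89.png

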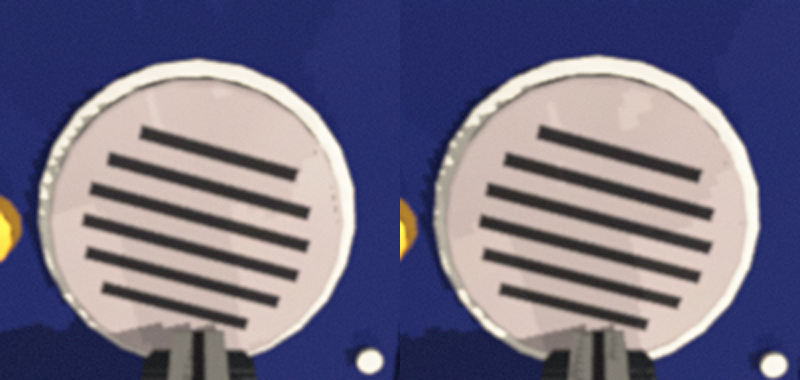

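View pics/s89.png

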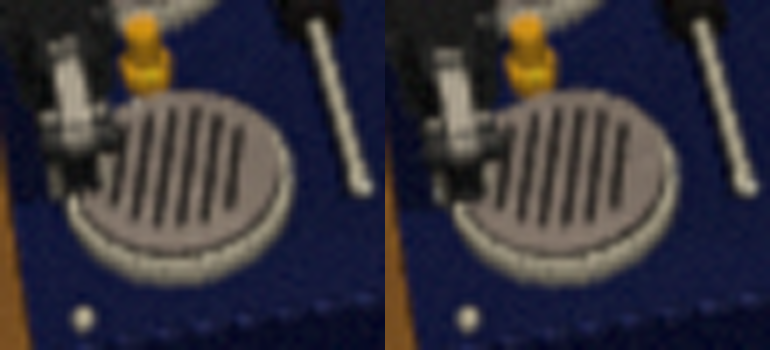

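With 8 N on the rim the tip is at 161.9, about 2.5 mm below the level face, which the middle press met at about 164.9. The right-hand picture also shows the far edge lifted. So P3 rocks by about 0.09 rad and is the loose one. Now I'll go back to the middle and push it home.

>>> play_rows(hand=[0,0,0,0,0,0,0,0,0], travel=[[0,0,-0.015],[0,0,-0.015],[0.025,0,0],[0.025,0,0],[0.024,0,0],[0,0,0.01],[0,0,0.012],[0,0,0],[0,0,0]], rot=[[0,0,0],[0,0,0],[0,0,0],[0,0,0],[0,0,0],[0,0,0],[0,0,0],[0,0,0],[0,0,0]])

```text
clock: 15.03
eef_pos: [620.5, 6.2, 165.2]
orientation: [-180.0, -0.0, 166.5]
contact_force: [-0.3, -0.6, -0.3]
opening: 0.1
```

>>> play_rows(hand=[0,0,0,0], travel=[[0,0,0.002],[0,0,0.002],[0,0,0],[0,0,0]], rot=[[0,0,0],[0,0,0],[0,0,0],[0,0,0]])

```text
clock: 15.37
eef_pos: [620.6, 6.3, 163.8]
orientation: [-180.0, 0.0, 166.5]
contact_force: [0.8, -1.6, 3.2]
opening: -0.0
```

>>> play_rows(hand=[0,0,0], travel=[[0,0,0.002],[0,0,0],[0,0,0]], rot=[[0,0,0],[0,0,0],[0,0,0]])

```text
clock: 15.62
eef_pos: [620.6, 6.3, 163.1]
orientation: [180.0, 0.1, 166.5]
contact_force: [-0.5, -0.9, 6.9]
opening: -0.1
```

>>> play_rows(hand=[0,0,0], travel=[[0,0,0.002],[0,0,0],[0,0,0]], rot=[[0,0,0],[0,0,0],[0,0,0]])

```text
clock: 15.87
eef_pos: [620.6, 6.3, 162.2]
orientation: [180.0, 0.1, 166.5]
contact_force: [-1.8, -0.7, 8.6]
opening: -0.1
```

>>> play_rows(hand=[0,0,0], travel=[[0,0,0.002],[0,0,0],[0,0,0]], rot=[[0,0,0],[0,0,0],[0,0,0]])

```text
clock: 16.12
eef_pos: [620.7, 6.3, 161.9]
orientation: [180.0, 0.1, 166.5]
contact_force: [-5.8, -0.2, 18.0]
opening: 0.1
```

>>> play_rows(hand=[0,0,0], travel=[[0,0,0.001],[0,0,0],[0,0,0]], rot=[[0,0,0],[0,0,0],[0,0,0]])

```text
clock: 16.37
eef_pos: [620.8, 6.3, 161.8]
orientation: [180.0, 0.1, 166.5]
contact_force: [-8.9, -0.3, 25.0]
opening: 0.1
```

```bash
python3 - <<'E'
from h import *
T,s=tool();print(s['clock'],s['eef_pos'],s['contact_force'],s['moment'])
im=arm.grab_frame('wrist');cv2.imwrite('pics/w10.png',cv2.resize(im[130:330,200:450],None,fx=3,fy=3))
sc=arm.grab_frame('scene');b=cv2.imread('pics/s8raw.png')
cv2.imwrite('pics/s10.png',np.hstack([cv2.resize(i[205:255,245:300],None,fx=7,fy=7,interpolation=cv2.INTER_CUBIC) for i in(b,sc)]))
E
```

```text
16.3667 [620.75341733   6.27326131 161.76549389] [-8.89428397 -0.28778675 24.95586304] [-0.02643015  1.94531882  0.00396529]
```

View pics/w10.png

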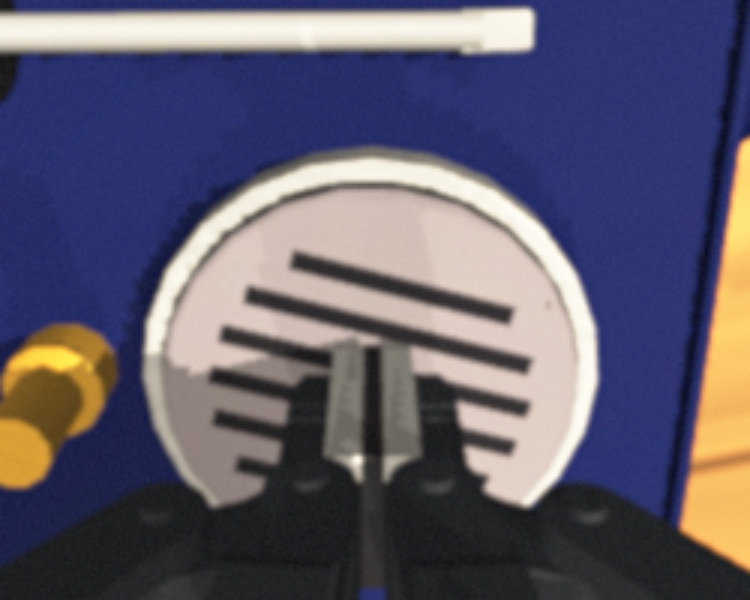

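View pics/s10.png

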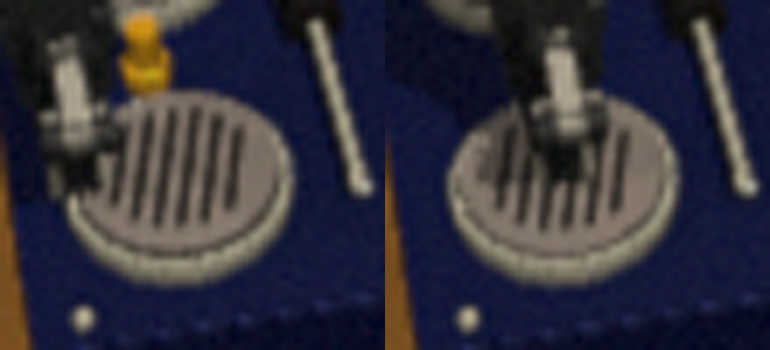

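The push ended on a hard stop at about 161.8 (25 N), with the ring showing evenly all round the flange. I'll lift to the same view height as before and compare.

>>> play_rows(hand=[0,0,0,0,0,0,0], travel=[[0,0,-0.006],[0,0,-0.015],[0,0,-0.015],[0,0,0],[0,0,0],[0,0,0],[0,0,0]], rot=[[0,0,0],[0,0,0],[0,0,0],[0,0,0],[0,0,0],[0,0,0],[0,0,0]])

```text
clock: 17.05
eef_pos: [620.0, 6.5, 177.7]
orientation: [-180.0, -0.0, 166.6]
contact_force: [-0.2, 1.4, 0.6]
opening: 0.1
```

```bash
python3 - <<'E'
from h import *
T,s=tool();print(s['clock'],s['eef_pos'],s['contact_force'],s['moment'])
im=arm.grab_frame('wrist');cv2.imwrite('pics/w11.png',cv2.resize(im[130:330,200:450],None,fx=3,fy=3))
sc=arm.grab_frame('scene');b=cv2.imread('pics/scene0.png')
cv2.imwrite('pics/s11.png',np.hstack([cv2.resize(i[205:255,245:300],None,fx=7,fy=7,interpolation=cv2.INTER_CUBIC) for i in(b,sc)]))
E
```

```text
17.05 [620.02538184   6.53099119 177.7271994 ] [-0.20481274  1.40381255  0.59049223] [-0.02206223  0.04593035  0.01434901]
```

View pics/w11.png

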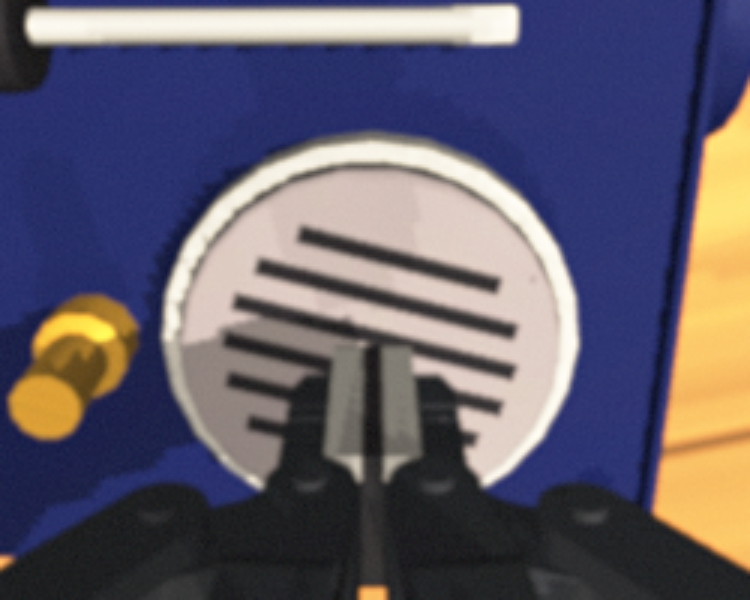

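View pics/s11.png

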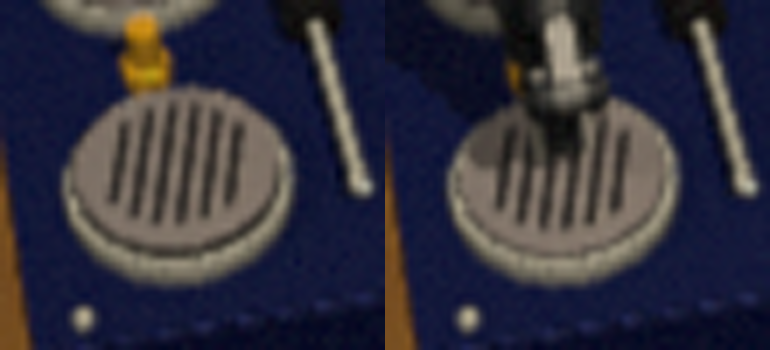

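Against the first picture, P3's dark side gap is gone and the flange sits flat and centred on its ring. I'll take the hand away.

>>> play_rows(hand=[0,0,0,0,0,0,0,0,0,0], travel=[[0,0,-0.05],[0,0,-0.06],[0,0,-0.06],[0,0,-0.06],[0.06,0,-0.03],[0.06,0,0],[0.06,0,0],[0,0,0],[0,0,0],[0,0,0]], rot=[[0,0,0],[0,0,0],[0,0,0],[0,0,0],[0,0,0],[0,0,0],[0,0,0],[0,0,0],[0,0,0],[0,0,0]])

```text
clock: 17.98
eef_pos: [533.1, 27.4, 308.2]
orientation: [180.0, 0.0, 166.6]
contact_force: [0.7, 0.3, 0.2]
opening: -0.3
```

```bash
python3 - <<'E'
from h import *
T,s=tool();print(s['clock'],s['eef_pos'],s['contact_force'])
im=arm.grab_frame('wrist');cv2.imwrite('pics/w12.png',im)
b=cv2.imread('pics/scene0.png');sc=arm.grab_frame('scene')
cv2.imwrite('pics/s12.png',np.hstack([cv2.resize(i[170:260,235:350],None,fx=3.4,fy=3.4,interpolation=cv2.INTER_CUBIC) for i in(b,sc)]))
E
```

```text
17.9833 [533.06374531  27.43037947 308.23891359] [0.69247706 0.32713685 0.1510942 ]
```

View pics/w12.png

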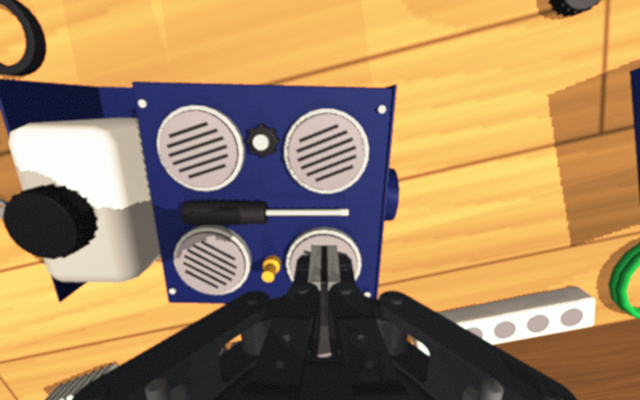

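View pics/s12.png

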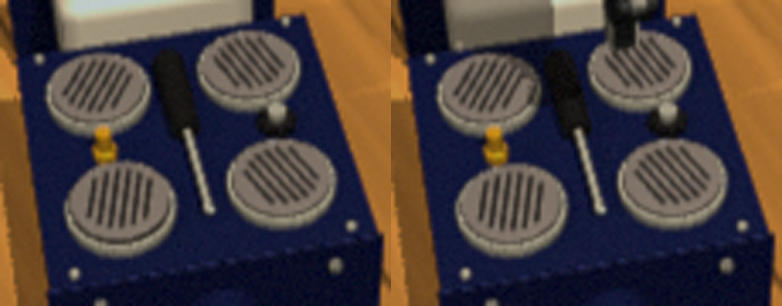

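P3 (lower left in the scene pictures, before on the left and after on the right) now sits flush on its ring. The screwdriver, fitting and nut are where they were. Handing in.

```bash
python3 - <<'E'
from rig import arm
print(arm.sign_off())
E
```

```text
the job is handed in; nothing more can be done
None
```

The loose plug was the far one on the nozzle side, at about (620, 7) mm. It is now pressed home, and the job is handed in at about 18 s of the 58 s.

- **Finding it:** I pressed the near nozzle-side plug first. It gave 8 N within 0.7 mm, so it was home. The far one rocked when I pressed its outer rim: the edge dipped about 2.5 mm at 4–8 N, roughly 0.09 rad. I found it on the second plug, so the other two were not tested.
- **Repeated rim press:** After the first rim press (5 N) I touched its middle, up to 8 N, without it sliding. That left me unsure the first tilt was large enough, so I pressed the rim again more firmly before seating it.
- **Seating it:** I pushed in the middle until it stopped hard. The force reached 25 N, more than the 18 N called plenty. The pushing force before the stop read only about 7–9 N, a little under the expected 11 N. The height readings put the drop at about 3 mm; I did not touch it again afterwards to measure it.
- **Last checks:** The pictures show that plug flush and level on its ring. The screwdriver, fitting and hand nut are where they were. I did not compare the parts on the table, but the arm came nowhere near them. The hand is clear above the machine and the force reads about zero.

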